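# Match the bonsai pots with their drip trays

### The job

Four small bonsai pots and their four drip trays have got mixed up on the potting bench: sort them out by putting every pot into the tray of its own shape and size (rectangular, oval, larger round, smaller round). Each pot must stand flat and upright inside its tray's rim, well centred, and the rectangular and oval ones with their long sides parallel to the tray's. The stoneware chips easily, so set the pots down and do not let them drop; leave the trays where they lie, and do not disturb the spray bottle and the brush.

Things in the scene. Friction and masses are not known exactly. Their poses are not given: they have to be found in the camera images.
- rect_pot: the rectangular bonsai pot: empty, open-topped, unglazed brown stoneware on four small feet, 92 x 54 mm over the rim, 42 mm high, about 200 g; sides upright (grip it from outside near the rim, across its width). Loose, standing upright on the bench. Origin: centre of its underside (soles of the feet); x along its 92 mm length, y along its 54 mm width, z up.
- oval_pot: the oval (two straight sides 36 mm long and two half-round ends) bonsai pot: empty, open-topped, unglazed brown stoneware on four small feet, 92 x 56 mm over the rim, 42 mm high, about 180 g; sides upright (grip it from outside near the rim, across its width). Loose, standing upright on the bench. Origin: centre of its underside (soles of the feet); x along its 92 mm length, y along its 56 mm width, z up.
- big_round_pot: the larger round bonsai pot: empty, open-topped, unglazed brown stoneware on four small feet, 70 mm diameter, 48 mm high, about 190 g; sides upright (grip it from outside near the rim, across its width). Loose, standing upright on the bench. Origin: centre of its underside (soles of the feet); z up; its yaw means nothing.
- small_round_pot: the smaller round bonsai pot: empty, open-topped, unglazed brown stoneware on four small feet, 50 mm diameter, 42 mm high, about 100 g; sides upright (grip it from outside near the rim, across its width). Loose, standing upright on the bench. Origin: centre of its underside (soles of the feet); z up; its yaw means nothing.
- rect_tray: the rectangular drip tray: flat, near-black, 120 x 82 mm outside, 114 x 76 mm inside the rim; its rim is 10 mm high and 3 mm thick, its floor 4 mm thick, so a pot standing in it has its underside 4 mm above the tray's underside. Loose (about 220 g), lying flat and empty on the bench. Origin: centre of its underside; x along its length, y along its width, z up.
- oval_tray: the oval drip tray: flat, near-black, 120 x 84 mm outside, 114 x 78 mm inside the rim; its rim is 10 mm high and 3 mm thick, its floor 4 mm thick, so a pot standing in it has its underside 4 mm above the tray's underside. Loose (about 220 g), lying flat and empty on the bench. Origin: centre of its underside; x along its length, y along its width, z up.
- big_round_tray: the larger round drip tray: flat, near-black, 98 mm outside diameter, 92 mm inside the rim; its rim is 10 mm high and 3 mm thick, its floor 4 mm thick, so a pot standing in it has its underside 4 mm above the tray's underside. Loose (about 220 g), lying flat and empty on the bench. Origin: centre of its underside; z up; its yaw means nothing.
- small_round_tray: the smaller round drip tray: flat, near-black, 78 mm outside diameter, 72 mm inside the rim; its rim is 10 mm high and 3 mm thick, its floor 4 mm thick, so a pot standing in it has its underside 4 mm above the tray's underside. Loose (about 220 g), lying flat and empty on the bench. Origin: centre of its underside; z up; its yaw means nothing.
- sprayer: bystander: pale water spray bottle with a black trigger head, 72 mm diameter, 180 mm high, standing at the left of the bench. Origin: centre of its underside.
- brush: bystander: flat hand brush with brown bristles and a wooden handle, about 205 mm long, 88 mm wide, 26 mm high, lying at the right of the bench. Origin: near the middle of its length (bristles end 95 mm ahead, handle ends 110 mm behind), on the bench; x points from handle to bristles.
Things that resemble listed ones, but are neither listed nor needed, are in the scene too. What is shaped like the oval_pot but purple is not meant. Leave any turquoise look-alike of the small_round_pot alone.

How it is judged:
By the outcome, as a careful person would: the job done as asked, in the order asked, and still so for the second after the job is handed in, with the robot touching nothing.
It also fails if it takes over 96 s, if anything falls off the work surface, if the arm or the gripper's body presses on something with over 40 N, if the wrist force passes 120 N, or if a joint passes its speed limit or range.

### The arm

A 7-joint arm with a two-finger parallel gripper is mounted at the origin on the work surface. World frame = base frame: x ahead of the robot, y to its left, z up, the work surface at z = 0. Lengths are in m, angles in rad, forces in N, time in s.
With the tool pointing down it reaches from about 0.4 to 0.85 m from the base axis. Payload 10.4 kg.
Tool frame: the origin (TCP) lies at the very end of the fingers, on their centre line; the grasp point (between the pads) lies 19 mm behind it; z points along the fingers, y is the line along which they close (so a half turn about z gives the same grasp; the last joint's range is limited). The gripper opens to 85 mm and grips with 20 to 120 N. Pads are 22 mm wide; open, the fingers measure 114 mm over their backs; the gripper's body (76 mm by 85 mm) begins 54 mm behind the grasp point. The pads swing forward as they close: fully open they stand 13 mm farther back than shut.
Start: joints at [-1.286, 0.332, -0.065, 1.46, 0.022, 1.35, -0.088], TCP at [0.189, 0.596, 0.231] pointing down, gripper open.
Joint ranges: [-2.6, 2.6], [-0.5, 2.12], [-1.47, 1.34], [0.16, 2.42], [-1.27, 4.41], [0.06, 2.06], [-2.6, 2.6]. Speed limits (rad/s): [2.22, 2.22, 2.79, 2.79, 3.14, 3.14, 3.14].

### API

Orientations are given as a unit quaternion [x, y, z, w].
In Python, from rig import monitor, cams, arm gives the robot as it stands.
- The arm moves only by the tool step_arm, never from a script. Its argument "moves" is a list of rows, each an object of numbers: "tx", "ty", "tz": the shift along the tool's x, y, z in units of 50 mm (1.0 is 50 mm); "wx", "wy", "wz": the turn, a rotation vector about the tool's x, y, z in units of 6 degrees (1.0 is 6 degrees). In form: [{"tx": .., "ty": .., "tz": .., "wx": .., "wy": .., "wz": ..}, ...]. A call has 1 to 8 rows; each row shifts and turns the commanded pose from where the row before left it, along the tool's axes as they then stand; what a row does not reach is not made up. A row lasts 1/10 s, in which the tool goes at most 50 mm and 8.59 degrees, less where a joint would pass 70% of its speed; a pose out of reach is approached as far as the arm can. A call is refused whole if a number of a shift passes 1 or a number of a turn 1, either way. A call with a gripper value outside its range is refused whole. "grip" is the closure, from -1 (fully open) to 1 (shut), so that 0 is half open, set as the call begins (left out, the last holds). The fingers move at their own pace and stop on an object; the grip force is fixed at half the most. Time passes only in rows, so rows that do not move let the fingers close. It gives the time, the measured TCP pose, the force, the opening and the grip force at its end, in the units of the state.
- monitor.state(): the state, without advancing time (a new reading comes with each control period).
- cams.snapshot(name): name is "scene" or "top"; returns the picture (384x512x3 uint8, red, green, blue); there is no depth.
- cams.camera_model(name): a dict with "fx", "fy", "cx", "cy" (pixels), "D" ([k1, k2, p1, p2, k3] as OpenCV has them; the pictures are not rectified), "rvec" (rotation vector, rad) and "tvec" (3), from world to camera coordinates, as OpenCV has them. Camera axes: x right, y down, z forward; pixel columns grow to the right and rows downward; lengths in m; the calibration is good to about 2 mm. A picture is of the moment at which its call begins. camera_model takes no time and is no camera call.
- arm.close_job(): hands the job in; it is judged then, once.
The state is a dict: "clock": time; "joints": joint angles; "joint_vel": joint speeds; "joint_torque": joint torques, N m; "tcp_pos": TCP position; "orientation": TCP orientation; "force": force on the tool from outside, world axes, zero at the start; "ft_torque": the same for the moment, N m; "finger_gap": opening from 0.0 (shut) to 1.0 (fully open); "gripper_force": force on a finger pad.
Only numpy, scipy, OpenCV 4.12 (cv2) and the standard library are available. Lean on these libraries where they do the work, as an engineer would, in place of code of your own. Each camera call takes 0.05 s, during which the arm holds its last target. There are 200 camera calls.

## Working session

There is one attempt and no reset: what is moved stays moved. The work goes in short steps, Python scripts to look and compute and a tool call to move; the robot and the scene stay as the last step left them, time stands still between calls to the robot, and variables do not carry over. Pictures are saved under pics/ and viewed, at most 14 in all, crops included, and the job is handed in when it is done.

Besides the shell and the picture viewer there is one more tool, called in YAML: its name, and indented under it one key for each argument. step_arm: Moves the arm, as the interface text tells. Its arguments: {"type":"object","properties":{"moves":{"type":"array"},"grip":{"type":"number"}},"required":["moves"]}

```bash
mkdir -p pics; ls; python3 - <<'E'
from rig import monitor,cams,arm
import cv2
for n in("top","scene"):
    im=cams.snapshot(n); cv2.imwrite(f"pics/{n}0.png",im[:,:,::-1]); print(cams.camera_model(n))
s=monitor.state();print(s)
E
```

```text
pics
{'fx': 377.1957709971576, 'fy': 377.1957709971576, 'cx': 251.33926719222194, 'cy': 192.2400604916015, 'D': array([0.00213455, 0.        , 0.        , 0.        , 0.        ]), 'rvec': array([ 2.11516187, -2.09857909,  0.23930787]), 'tvec': array([-0.00376351,  0.61660441,  1.22307801])}
{'fx': 464.09928308383905, 'fy': 464.09928308383905, 'cx': 253.86285100903433, 'cy': 191.02916860375365, 'D': array([-0.05211717,  0.        ,  0.        ,  0.        ,  0.        ]), 'rvec': array([ 1.31900033,  2.43099056, -0.75209916]), 'tvec': array([ 0.35314125, -0.39781238,  1.57377208])}
{'clock': 0.1, 'joints': array([-1.28559787,  0.33283846, -0.06472724,  1.46087608,  0.02162089,
        1.3498831 , -0.08850109]), 'joint_vel': array([-3.49314392e-04, -4.32285591e-04, -1.90760006e-04, -1.10652629e-03,
       -1.96600778e-03, -9.27741291e-05, -2.58746550e-05]), 'joint_torque': array([ 1.00498735e-03, -6.26733899e+01,  4.89073154e-02, -3.92432284e+01,
        1.63388526e-02,  6.95889175e-03,  4.68907353e-05]), 'tcp_pos': array([0.18924194, 0.59530478, 0.23056801]), 'orientation': array([ 1.53268252e-01,  9.88184403e-01, -6.50966645e-04, -6.55575664e-05]), 'force': array([ 0.33692566,  0.33888321, -0.48282319]), 'ft_torque': array([ 0.01239154,  0.03174173, -0.00039848]), 'gripper_force': 0.0, 'finger_gap': 1.0010091679408382}
```

View pics/top0.png

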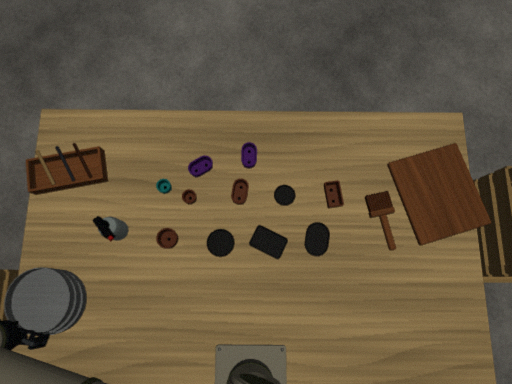

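View pics/scene0.png

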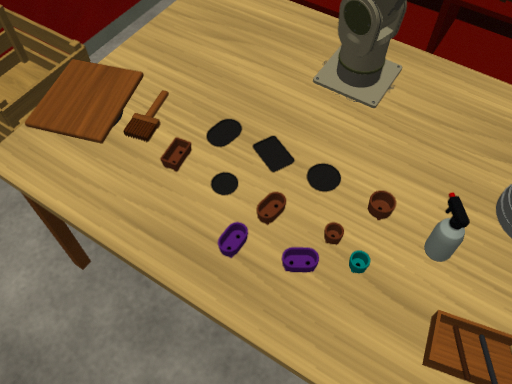

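The top view shows the pots at these pixels: rectangular (333,195), oval (240,191), big round (167,238), small round (189,197). The trays are at: big round (220,243), rectangular (268,242), oval (317,239), small round (285,195). The scene view shows the same layout, with purple and turquoise decoys on the far side.

```bash
cat > h.py <<'E'
import cv2,numpy as np
from rig import monitor,cams
def ray(n,uv,z):
    m=cams.camera_model(n);K=np.array([[m['fx'],0,m['cx']],[0,m['fy'],m['cy']],[0,0,1]])
    p=cv2.undistortPoints(np.array(uv,float).reshape(-1,1,2),K,m['D'])[:,0]
    R=cv2.Rodrigues(m['rvec'])[0];c=-R.T@m['tvec'];d=np.c_[p,np.ones(len(p))]@R
    return (c+d*((z-c[2])/d[:,2])[:,None])[:,:2]
H=dict(rect_pot=.042,oval_pot=.042,big_pot=.048,small_pot=.042,rect_tray=.01,oval_tray=.01,big_tray=.01,small_tray=.01)
S={'top':dict(rect_pot=(333,195),oval_pot=(240,191),big_pot=(167,238),small_pot=(189,197),big_tray=(220,243),rect_tray=(268,242),oval_tray=(317,239),small_tray=(285,195)),
'scene':dict(rect_pot=(177,154),oval_pot=(271,207),big_pot=(381,204),small_pot=(333,233),big_tray=(323,177),rect_tray=(273,153),oval_tray=(224,132),small_tray=(224,183))}
def mask(n,im,seed,k=6,r=32):
    # things are darker than the wood; upsampled for finer edges
    u,v=seed;x0,y0=u-r,v-r;c=cv2.resize(im[y0:v+r,x0:u+r],None,fx=k,fy=k,interpolation=cv2.INTER_CUBIC)
    g=c.max(2);m=(g<125).astype(np.uint8)
    cs,_=cv2.findContours(m,cv2.RETR_EXTERNAL,cv2.CHAIN_APPROX_NONE)
    cs=[q for q in cs if cv2.pointPolygonTest(q,(r*k,r*k),True)>-4*k]
    q=max(cs,key=cv2.contourArea)
    return cv2.convexHull(q)[:,0]/k+np.array([x0,y0])-.5+.5/k
def locate(n,im,name,seed=None):
    q=mask(n,im,seed or S[n][name]);w=ray(n,q,H[name]/2)
    (m)=cv2.moments((w*1e4).astype(np.float32).reshape(-1,1,2));c=np.array([m['m10'],m['m01']])/m['m00']/1e4
    a=.5*np.arctan2(2*m['mu11'],m['mu20']-m['mu02'])
    rc=cv2.minAreaRect((w*1000).astype(np.float32))
    L=rc[1]; ang=rc[2] if L[0]>L[1] else rc[2]+90
    return c,np.degrees(a),L,(ang+90)%180-90
E
python3 - <<'E'
from h import *
for n in S:
    im=cv2.imread(f"pics/{n}0.png")
    for k in S[n]:
        c,a,L,b=locate(n,im,k);print(n,k,c.round(4),round(a,1),np.round(L,0),round(b,1), im[S[n][k][1],S[n][k][0]])
im=cv2.imread("pics/top0.png");print(im[215,200],im[215,300],im[175,330])
E
```

```text
top rect_pot [ 0.6348 -0.318 ] -63.9 [102. 154.] -83.2 [26 42 76]
top oval_pot [0.6441 0.07  ] 62.1 [105. 147.] -89.5 [25 41 72]
top big_pot [0.4708 0.2889] -89.7 [221.  78.] 89.5 [18 26 47]
top small_pot [0.63   0.2597] 66.9 [204.  68.] 62.5 [14 19 32]
top big_tray [0.4543 0.1074] -89.3 [106. 219.] -73.9 [17 19 21]
top rect_tray [ 0.4476 -0.0649] 77.6 [226. 103.] 73.2 [23 23 24]
top oval_tray [ 0.461 -0.229] 89.0 [226. 145.] 89.1 [28 30 26]
top small_tray [ 0.6235 -0.1109] 83.2 [100.  83.] 47.6 [18 20 23]
scene rect_pot [ 0.6191 -0.2894] 17.3 [113.  70.] 8.7 [ 23  47 100]
scene oval_pot [0.6249 0.0414] 3.4 [ 66. 105.] -9.3 [ 22  47 100]
scene big_pot [0.4574 0.2882] 6.9 [72. 96.] -2.5 [21 46 99]
scene small_pot [0.605  0.2198] 13.3 [65. 51.] 27.1 [ 22  48 100]
scene big_tray [0.4479 0.1081] 19.2 [100.  98.] 48.1 [22 23 24]
scene rect_tray [ 0.4519 -0.0592] 63.3 [125.  85.] 64.1 [19 23 26]
scene oval_tray [ 0.4635 -0.2292] -6.0 [ 88. 122.] -9.5 [21 24 26]
scene small_tray [ 0.62   -0.1175] 46.8 [79. 79.] 89.4 [20 24 26]
[ 80 115 139] [ 74 113 137] [ 68 107 128]
```

```bash
sed -i 's/g=c.max(2);m=(g<125).astype(np.uint8)/m=cv2.threshold(c[:,:,1],0,1,cv2.THRESH_BINARY_INV+cv2.THRESH_OTSU)[1]/; s/r=32/r=26/' h.py
python3 - <<'E'
from h import *
vis=[]
for n in S:
    im=cv2.imread(f"pics/{n}0.png");big=cv2.resize(im,None,fx=4,fy=4,interpolation=cv2.INTER_CUBIC)
    row=[]
    for k in S[n]:
        c,a,L,b=locate(n,im,k);print(n,k,c.round(4),round(a,1),np.round(L,0),round(b,1))
        q=mask(n,im,S[n][k]);cv2.polylines(big,[((q+.5)*4).astype(np.int32).reshape(-1,1,2)],True,(0,255,0),1)
        u,v=S[n][k];row.append(big[4*v-100:4*v+100,4*u-100:4*u+100])
    vis+=[np.hstack(row[:4]),np.hstack(row[4:])]
cv2.imwrite("pics/m.png",cv2.resize(np.vstack(vis),(600,600)))
E
```

```text
top rect_pot [ 0.6242 -0.2894] 6.4 [96. 61.] 8.3
top oval_pot [0.6313 0.043 ] -6.6 [58. 96.] -9.2
top big_pot [0.4631 0.2909] 65.7 [75. 71.] 47.1
top small_pot [0.6104 0.2217] 39.1 [56. 50.] 35.7
top big_tray [0.451  0.1085] 76.8 [97. 96.] 58.7
top rect_tray [ 0.4549 -0.0589] 63.9 [122.  82.] 63.8
top oval_tray [ 0.4662 -0.2291] -9.4 [ 85. 120.] -9.3
top small_tray [ 0.6228 -0.1173] 74.8 [77. 77.] -89.5
scene rect_pot [ 0.6188 -0.2898] 17.4 [114.  70.] 8.7
scene oval_pot [0.6246 0.041 ] 3.3 [ 66. 105.] -8.5
scene big_pot [0.4569 0.2881] 6.7 [72. 97.] -2.6
scene small_pot [0.6046 0.2197] 13.7 [66. 51.] 26.8
scene big_tray [0.4479 0.1081] 17.8 [99. 97.] 49.8
scene rect_tray [ 0.452 -0.059] 63.4 [123.  83.] 64.1
scene oval_tray [ 0.4636 -0.2292] -6.2 [ 87. 121.] -9.6
scene small_tray [ 0.62   -0.1175] 46.6 [78. 78.] 89.4
```

View pics/m.png

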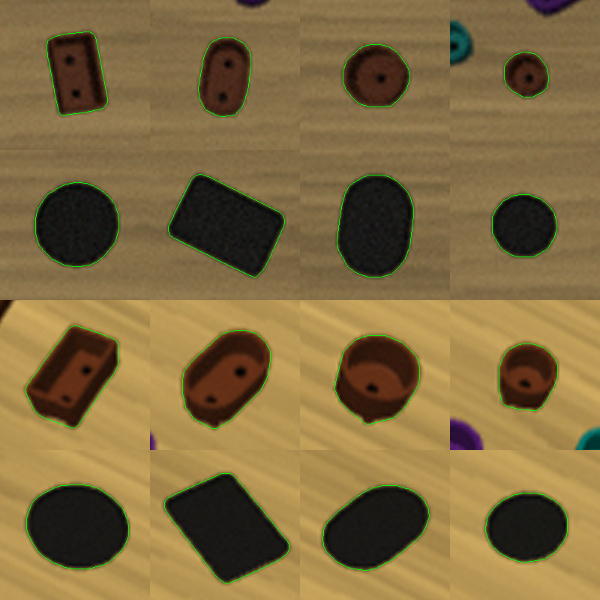

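The outlines fit well. The two cameras agree to about 3 mm, so I average them.

```bash
cat > go.py <<'E'
import sys,numpy as np
from rig import monitor
from scipy.spatial.transform import Rotation as Ro
x,y,z,ang=map(float,sys.argv[1:5])
s=monitor.state();R=Ro.from_quat(s['orientation']).as_matrix();p=s['tcp_pos']
cur=np.degrees(np.arctan2(R[1,1],R[0,1]));d=(ang-cur+90)%180-90
t=R.T@(np.array([x,y,z])-p)/.05
print('p',p.round(4),'yang',cur.round(1),'tilt',R[:2,2].round(4),'t',t.round(2),'wz',round(-d/6,2),'q7',s['joints'][6].round(2),'clk',s['clock'],'gap',s['finger_gap'].round(3),'F',s['force'].round(1))
E
python3 go.py .461 .2895 .08 72.4
```

```text
Traceback (most recent call last):
  File "go.py", line 8, in <module>
    print('p',p.round(4),'yang',cur.round(1),'tilt',R[:2,2].round(4),'t',t.round(2),'wz',round(-d/6,2),'q7',s['joints'][6].round(2),'clk',s['clock'],'gap',s['finger_gap'].round(3),'F',s['force'].round(1))
                                                                                                                                                           ^^^^^^^^^^^^^^^^^^^^^
AttributeError: 'float' object has no attribute 'round'
```

```bash
sed -i "s/s\['finger_gap'\].round(3)/round(s['finger_gap'],3)/" go.py; python3 go.py .461 .2895 .08 72.4
```

```text
p [0.1892 0.5953 0.2306] yang 72.4 tilt [-0.0003 -0.0013] t [-7.03 -4.18  3.02] wz -0.01 q7 -0.09 clk 0.1 gap 1.001 F [ 0.3  0.3 -0.5]
```

step_arm:
  moves:
    - {"tx": -0.7, "ty": -0.42}
    - {"tx": -0.7, "ty": -0.42}
    - {"tx": -0.7, "ty": -0.42}
    - {"tx": -0.7, "ty": -0.42}
    - {"tx": -0.7, "ty": -0.42}
    - {"tx": -0.7, "ty": -0.42}
    - {"tx": -0.7, "ty": -0.42}
    - {"tx": -0.7, "ty": -0.42}
  grip: -1

```text
schema error: expected keys tx, ty, tz, wx, wy, wz
```

```bash
python3 go.py .461 .2895 .08 72.4
```

```text
p [0.1892 0.5953 0.2306] yang 72.4 tilt [-0.0003 -0.0013] t [-7.03 -4.18  3.02] wz -0.01 q7 -0.09 clk 0.1 gap 1.001 F [ 0.3  0.3 -0.5]
```

step_arm:
  moves:
    - {"tx": -0.7, "ty": -0.42, "tz": 0, "wx": 0, "wy": 0, "wz": 0}
    - {"tx": -0.7, "ty": -0.42, "tz": 0, "wx": 0, "wy": 0, "wz": 0}
    - {"tx": -0.7, "ty": -0.42, "tz": 0, "wx": 0, "wy": 0, "wz": 0}
    - {"tx": -0.7, "ty": -0.42, "tz": 0, "wx": 0, "wy": 0, "wz": 0}
    - {"tx": -0.7, "ty": -0.42, "tz": 0, "wx": 0, "wy": 0, "wz": 0}
    - {"tx": -0.7, "ty": -0.42, "tz": 0, "wx": 0, "wy": 0, "wz": 0}
    - {"tx": -0.7, "ty": -0.42, "tz": 0, "wx": 0, "wy": 0, "wz": 0}
    - {"tx": -0.7, "ty": -0.42, "tz": 0, "wx": 0, "wy": 0, "wz": 0}
  grip: -1

```text
clock: 0.9
tcp_pos: [0.406, 0.3492, 0.2311]
orientation: [0.153, 0.988, -0.0, -0.0]
force: [0.8, 0.4, 0.4]
finger_gap: 1.001
gripper_force: 0.0
```

```bash
python3 go.py .461 .2895 .08 72.4
```

```text
p [0.406  0.3492 0.2311] yang 72.4 tilt [-0.0003 -0.0001] t [-1.41 -0.8   3.02] wz -0.01 q7 0.48 clk 0.9 gap 1.001 F [0.8 0.4 0.4]
```

step_arm:
  moves:
    - {"tx": -0.7, "ty": -0.4, "tz": 0.5, "wx": 0, "wy": 0, "wz": 0}
    - {"tx": -0.7, "ty": -0.4, "tz": 0.7, "wx": 0, "wy": 0, "wz": 0}
    - {"tx": 0, "ty": 0, "tz": 0.7, "wx": 0, "wy": 0, "wz": 0}
    - {"tx": 0, "ty": 0, "tz": 0.7, "wx": 0, "wy": 0, "wz": 0}
    - {"tx": 0, "ty": 0, "tz": 0.4, "wx": 0, "wy": 0, "wz": 0}
    - {"tx": 0, "ty": 0, "tz": 0, "wx": 0, "wy": 0, "wz": 0}
    - {"tx": 0, "ty": 0, "tz": 0, "wx": 0, "wy": 0, "wz": 0}

```text
clock: 1.6
tcp_pos: [0.4582, 0.2933, 0.084]
orientation: [0.153, 0.988, -0.0, -0.0]
force: [-0.3, 0.1, 0.3]
finger_gap: 0.995
gripper_force: 0.0
```

```bash
python3 go.py .461 .2895 .02 72.4; python3 - <<'E'
from h import *
a=cv2.resize(cams.snapshot("scene")[100:292,250:506,::-1],(768,576),interpolation=cv2.INTER_CUBIC);cv2.imwrite("pics/a1.png",a)
E
```

```text
p [0.4582 0.2933 0.084 ] yang 72.4 tilt [-0.0002 -0.0001] t [-0.08 -0.06  1.28] wz -0.01 q7 0.66 clk 1.6 gap 0.995 F [-0.3  0.1  0.3]
```

View pics/a1.png

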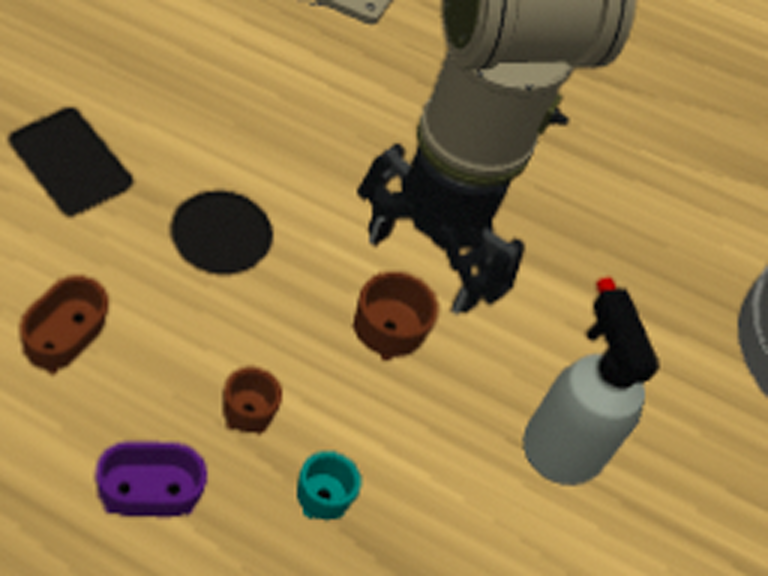

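The open gripper straddles the big round pot, around (395,310) in the crop, and has clearance on both sides.

step_arm:
  moves:
    - {"tx": -0.08, "ty": -0.06, "tz": 0.3, "wx": 0, "wy": 0, "wz": 0}
    - {"tx": 0, "ty": 0, "tz": 0.4, "wx": 0, "wy": 0, "wz": 0}
    - {"tx": 0, "ty": 0, "tz": 0.4, "wx": 0, "wy": 0, "wz": 0}
    - {"tx": 0, "ty": 0, "tz": 0.2, "wx": 0, "wy": 0, "wz": 0}
    - {"tx": 0, "ty": 0, "tz": 0, "wx": 0, "wy": 0, "wz": 0}
    - {"tx": 0, "ty": 0, "tz": 0, "wx": 0, "wy": 0, "wz": 0}

```text
clock: 2.25
tcp_pos: [0.4617, 0.2897, 0.0197]
orientation: [0.153, 0.988, 0.001, 0.001]
force: [-0.3, 0.7, -0.2]
finger_gap: 1.0
gripper_force: 0.0
```

step_arm:
  moves:
    - {"tx": 0, "ty": 0, "tz": 0, "wx": 0, "wy": 0, "wz": 0}
    - {"tx": 0, "ty": 0, "tz": 0, "wx": 0, "wy": 0, "wz": 0}
    - {"tx": 0, "ty": 0, "tz": 0, "wx": 0, "wy": 0, "wz": 0}
    - {"tx": 0, "ty": 0, "tz": 0, "wx": 0, "wy": 0, "wz": 0}
    - {"tx": 0, "ty": 0, "tz": 0, "wx": 0, "wy": 0, "wz": 0}
    - {"tx": 0, "ty": 0, "tz": 0, "wx": 0, "wy": 0, "wz": 0}
  grip: 1

```text
clock: 2.85
tcp_pos: [0.4618, 0.2895, 0.0204]
orientation: [0.153, 0.988, 0.001, 0.001]
force: [-4.1, -3.1, 13.3]
finger_gap: 0.806
gripper_force: 65.2
```

```bash
python3 go.py .4495 .1083 .1 72.4
```

```text
p [0.4618 0.2895 0.0204] yang 72.4 tilt [0.0013 0.0012] t [-0.87 -3.53 -1.6 ] wz -0.01 q7 0.69 clk 2.85 gap 0.806 F [-4.1 -3.1 13.3]
```

step_arm:
  moves:
    - {"tx": 0, "ty": 0, "tz": -0.3, "wx": 0, "wy": 0, "wz": 0}
    - {"tx": 0, "ty": 0, "tz": -0.5, "wx": 0, "wy": 0, "wz": 0}
    - {"tx": 0, "ty": -0.4, "tz": -0.4, "wx": 0, "wy": 0, "wz": 0}
    - {"tx": -0.2, "ty": -0.6, "tz": 0, "wx": 0, "wy": 0, "wz": 0}
    - {"tx": -0.3, "ty": -0.7, "tz": 0, "wx": 0, "wy": 0, "wz": 0}
    - {"tx": -0.3, "ty": -0.7, "tz": 0, "wx": 0, "wy": 0, "wz": 0}
    - {"tx": -0.1, "ty": -0.7, "tz": 0, "wx": 0, "wy": 0, "wz": 0}
    - {"tx": 0, "ty": -0.4, "tz": 0, "wx": 0, "wy": 0, "wz": 0}

```text
clock: 3.65
tcp_pos: [0.4508, 0.1059, 0.079]
orientation: [0.155, 0.988, -0.0, 0.0]
force: [-0.2, -0.0, -2.0]
finger_gap: 0.807
gripper_force: 69.5
```

step_arm:
  moves:
    - {"tx": 0, "ty": 0, "tz": 0, "wx": 0, "wy": 0, "wz": 0}
    - {"tx": 0, "ty": 0, "tz": 0, "wx": 0, "wy": 0, "wz": 0}

```text
clock: 3.85
tcp_pos: [0.451, 0.1095, 0.079]
orientation: [0.153, 0.988, 0.001, 0.0]
force: [-0.3, 1.0, -2.2]
finger_gap: 0.808
gripper_force: 69.5
```

```bash
python3 go.py .4495 .1083 .03 72.4;  python3 - <<'E'
from h import *
a=cv2.resize(cams.snapshot("scene")[80:224,200:392,::-1],(768,576),interpolation=cv2.INTER_CUBIC);cv2.imwrite("pics/a2.png",a)
E
```

```text
p [0.451  0.1095 0.079 ] yang 72.4 tilt [0.0008 0.001 ] t [ 0.02 -0.03  0.98] wz -0.0 q7 0.97 clk 3.85 gap 0.808 F [-0.3  1.  -2.2]
```

View pics/a2.png

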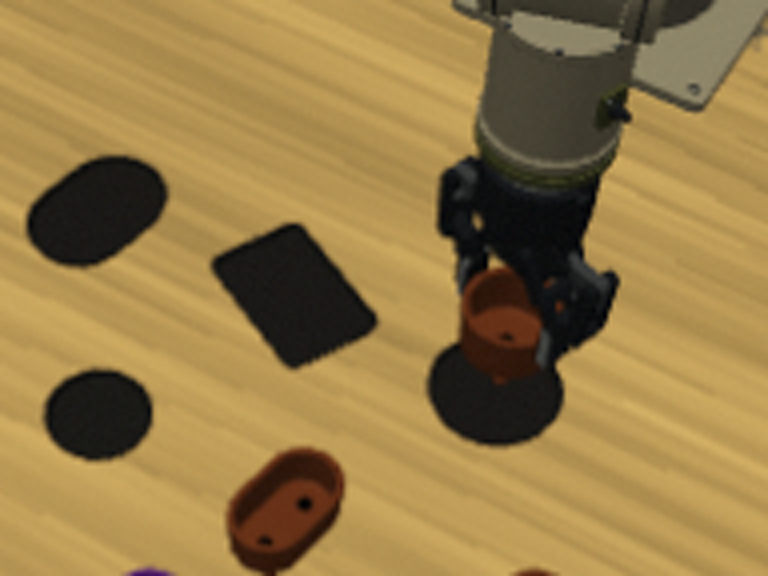

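The pot hangs upright over the big round tray, around (497,390) in the crop.

step_arm:
  moves:
    - {"tx": 0.02, "ty": -0.03, "tz": 0.3, "wx": 0, "wy": 0, "wz": 0}
    - {"tx": 0, "ty": 0, "tz": 0.4, "wx": 0, "wy": 0, "wz": 0}
    - {"tx": 0, "ty": 0, "tz": 0.2, "wx": 0, "wy": 0, "wz": 0}
    - {"tx": 0, "ty": 0, "tz": 0.1, "wx": 0, "wy": 0, "wz": 0}
    - {"tx": 0, "ty": 0, "tz": 0.04, "wx": 0, "wy": 0, "wz": 0}
    - {"tx": 0, "ty": 0, "tz": 0, "wx": 0, "wy": 0, "wz": 0}

```text
clock: 4.5
tcp_pos: [0.4498, 0.108, 0.0268]
orientation: [0.153, 0.988, 0.0, 0.0]
force: [-0.7, -0.0, -1.5]
finger_gap: 0.811
gripper_force: 69.4
```

step_arm:
  moves:
    - {"tx": 0, "ty": 0, "tz": 0.02, "wx": 0, "wy": 0, "wz": 0}
    - {"tx": 0, "ty": 0, "tz": 0, "wx": 0, "wy": 0, "wz": 0}

```text
clock: 4.7
tcp_pos: [0.4498, 0.1078, 0.0259]
orientation: [0.153, 0.988, 0.0, 0.0]
force: [0.4, -0.1, -2.3]
finger_gap: 0.804
gripper_force: 69.4
```

step_arm:
  moves:
    - {"tx": 0, "ty": 0, "tz": 0.02, "wx": 0, "wy": 0, "wz": 0}
    - {"tx": 0, "ty": 0, "tz": 0, "wx": 0, "wy": 0, "wz": 0}

```text
clock: 4.9
tcp_pos: [0.4496, 0.1077, 0.0246]
orientation: [0.153, 0.988, 0.0, 0.0]
force: [-0.2, -0.8, -2.1]
finger_gap: 0.805
gripper_force: 69.4
```

step_arm:
  moves:
    - {"tx": 0, "ty": 0, "tz": 0.02, "wx": 0, "wy": 0, "wz": 0}
    - {"tx": 0, "ty": 0, "tz": 0, "wx": 0, "wy": 0, "wz": 0}

```text
clock: 5.1
tcp_pos: [0.4496, 0.1077, 0.0245]
orientation: [0.153, 0.988, 0.0, -0.0]
force: [-6.5, -2.2, 14.1]
finger_gap: 0.805
gripper_force: 71.3
```

step_arm:
  moves:
    - {"tx": 0, "ty": 0, "tz": 0, "wx": 0, "wy": 0, "wz": 0}
    - {"tx": 0, "ty": 0, "tz": 0, "wx": 0, "wy": 0, "wz": 0}
    - {"tx": 0, "ty": 0, "tz": 0, "wx": 0, "wy": 0, "wz": 0}
    - {"tx": 0, "ty": 0, "tz": 0, "wx": 0, "wy": 0, "wz": 0}
    - {"tx": 0, "ty": 0, "tz": -0.3, "wx": 0, "wy": 0, "wz": 0}
    - {"tx": 0, "ty": 0, "tz": -0.5, "wx": 0, "wy": 0, "wz": 0}
    - {"tx": 0, "ty": 0, "tz": -0.7, "wx": 0, "wy": 0, "wz": 0}
    - {"tx": 0, "ty": 0, "tz": -0.7, "wx": 0, "wy": 0, "wz": 0}
  grip: -1

```text
clock: 5.9
tcp_pos: [0.4491, 0.1074, 0.1345]
orientation: [0.153, 0.988, -0.0, -0.0]
force: [0.3, -0.4, -0.3]
finger_gap: 1.001
gripper_force: 0.0
```

```bash
python3 go.py .6085 .2207 .1 72.4
```

```text
p [0.4491 0.1074 0.1345] yang 72.4 tilt [-0.0007 -0.0004] t [-2.35  3.13  0.69] wz -0.01 q7 0.94 clk 5.9 gap 1.001 F [ 0.3 -0.4 -0.3]
```

step_arm:
  moves:
    - {"tx": -0.47, "ty": 0.63, "tz": 0, "wx": 0, "wy": 0, "wz": 0}
    - {"tx": -0.47, "ty": 0.63, "tz": 0, "wx": 0, "wy": 0, "wz": 0}
    - {"tx": -0.47, "ty": 0.63, "tz": 0, "wx": 0, "wy": 0, "wz": 0}
    - {"tx": -0.47, "ty": 0.63, "tz": 0, "wx": 0, "wy": 0, "wz": 0}
    - {"tx": -0.47, "ty": 0.61, "tz": 0, "wx": 0, "wy": 0, "wz": 0}
    - {"tx": 0, "ty": 0, "tz": 0.2, "wx": 0, "wy": 0, "wz": -1}
    - {"tx": 0, "ty": 0, "tz": 0.2, "wx": 0, "wy": 0, "wz": -1}
    - {"tx": 0, "ty": 0, "tz": 0.2, "wx": 0, "wy": 0, "wz": -1}

```text
clock: 6.7
tcp_pos: [0.6089, 0.2213, 0.1025]
orientation: [-0.005, 1.0, -0.0, -0.0]
force: [0.8, -0.6, 0.0]
finger_gap: 0.998
gripper_force: 0.0
```

step_arm:
  moves:
    - {"tx": 0, "ty": 0, "tz": 0.1, "wx": 0, "wy": 0, "wz": -1}
    - {"tx": 0, "ty": 0, "tz": 0.1, "wx": 0, "wy": 0, "wz": -1}
    - {"tx": 0, "ty": 0, "tz": 0.1, "wx": 0, "wy": 0, "wz": -1}
    - {"tx": 0, "ty": 0, "tz": 0.1, "wx": 0, "wy": 0, "wz": 0}
    - {"tx": 0, "ty": 0, "tz": 0, "wx": 0, "wy": 0, "wz": 0}

```text
clock: 7.2
tcp_pos: [0.6084, 0.221, 0.0825]
orientation: [-0.158, 0.987, -0.0, -0.001]
force: [-0.5, 0.3, -0.3]
finger_gap: 0.996
gripper_force: 0.0
```

```bash
python3 go.py .6085 .2207 .017 108.4;  python3 - <<'E'
from h import *
a=cv2.resize(cams.snapshot("scene")[120:288,240:464,::-1],(768,576),interpolation=cv2.INTER_CUBIC);cv2.imwrite("pics/a3.png",a)
E
```

```text
p [0.6084 0.221  0.0825] yang 108.2 tilt [-0.0014 -0.0004] t [-0.   -0.01  1.31] wz -0.04 q7 1.53 clk 7.2 gap 0.996 F [-0.5  0.3 -0.3]
```

View pics/a3.png

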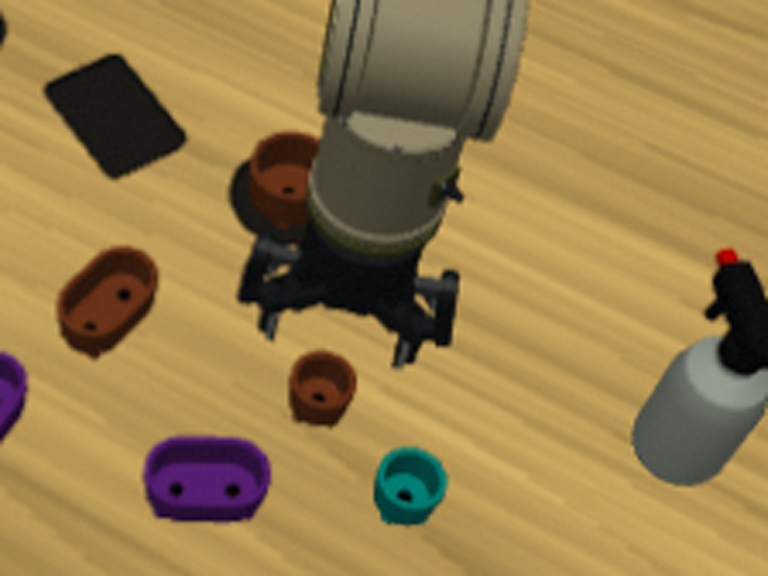

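The big pot now sits in its tray, at (285,185) in the crop. The gripper is above the small brown pot at (322,388) and clear of the turquoise one.

step_arm:
  moves:
    - {"tx": 0, "ty": 0, "tz": 0.4, "wx": 0, "wy": 0, "wz": 0}
    - {"tx": 0, "ty": 0, "tz": 0.4, "wx": 0, "wy": 0, "wz": 0}
    - {"tx": 0, "ty": 0, "tz": 0.4, "wx": 0, "wy": 0, "wz": 0}
    - {"tx": 0, "ty": 0, "tz": 0.1, "wx": 0, "wy": 0, "wz": 0}
    - {"tx": 0, "ty": 0, "tz": 0, "wx": 0, "wy": 0, "wz": 0}
    - {"tx": 0, "ty": 0, "tz": 0, "wx": 0, "wy": 0, "wz": 0}

```text
clock: 7.85
tcp_pos: [0.6096, 0.2215, 0.0197]
orientation: [-0.159, 0.987, 0.0, 0.001]
force: [-0.6, 0.4, -0.2]
finger_gap: 0.997
gripper_force: 0.0
```

step_arm:
  moves:
    - {"tx": 0, "ty": 0, "tz": 0, "wx": 0, "wy": 0, "wz": 0}
    - {"tx": 0, "ty": 0, "tz": 0, "wx": 0, "wy": 0, "wz": 0}
    - {"tx": 0, "ty": 0, "tz": 0, "wx": 0, "wy": 0, "wz": 0}
    - {"tx": 0, "ty": 0, "tz": 0, "wx": 0, "wy": 0, "wz": 0}
    - {"tx": 0, "ty": 0, "tz": 0, "wx": 0, "wy": 0, "wz": 0}
    - {"tx": 0, "ty": 0, "tz": 0, "wx": 0, "wy": 0, "wz": 0}
    - {"tx": 0, "ty": 0, "tz": 0, "wx": 0, "wy": 0, "wz": 0}
    - {"tx": 0, "ty": 0, "tz": 0, "wx": 0, "wy": 0, "wz": 0}
  grip: 1

```text
clock: 8.65
tcp_pos: [0.6096, 0.2215, 0.0198]
orientation: [-0.159, 0.987, 0.0, 0.001]
force: [-1.0, -0.6, 5.8]
finger_gap: 0.569
gripper_force: 62.4
```

```bash
python3 go.py .6214 -.1174 .09 108.4
```

```text
p [0.6096 0.2215 0.0198] yang 108.4 tilt [0.0015 0.0008] t [ 1.91 -6.51 -1.41] wz -0.01 q7 1.54 clk 8.65 gap 0.569 F [-1.  -0.6  5.8]
```

step_arm:
  moves:
    - {"tx": 0, "ty": 0, "tz": -0.3, "wx": 0, "wy": 0, "wz": 0}
    - {"tx": 0, "ty": 0, "tz": -0.6, "wx": 0, "wy": 0, "wz": 0}
    - {"tx": 0, "ty": -0.3, "tz": -0.6, "wx": 0, "wy": 0, "wz": 0}
    - {"tx": 0.2, "ty": -0.7, "tz": 0, "wx": 0, "wy": 0, "wz": 0}
    - {"tx": 0.2, "ty": -0.8, "tz": 0, "wx": 0, "wy": 0, "wz": 0}
    - {"tx": 0.2, "ty": -0.8, "tz": 0, "wx": 0, "wy": 0, "wz": 0}
    - {"tx": 0.3, "ty": -0.8, "tz": 0, "wx": 0, "wy": 0, "wz": 0}
    - {"tx": 0.3, "ty": -0.8, "tz": 0, "wx": 0, "wy": 0, "wz": 0}

```text
clock: 9.45
tcp_pos: [0.6181, 0.0014, 0.0947]
orientation: [-0.16, 0.987, 0.0, 0.0]
force: [0.7, -0.6, -1.1]
finger_gap: 0.57
gripper_force: 62.2
```

step_arm:
  moves:
    - {"tx": 0.3, "ty": -0.8, "tz": 0, "wx": 0, "wy": 0, "wz": 0}
    - {"tx": 0.2, "ty": -0.7, "tz": 0, "wx": 0, "wy": 0, "wz": 0}
    - {"tx": 0.2, "ty": -0.5, "tz": 0, "wx": 0, "wy": 0, "wz": 0}
    - {"tx": 0, "ty": -0.3, "tz": 0, "wx": 0, "wy": 0, "wz": 0}
    - {"tx": 0, "ty": 0, "tz": 0, "wx": 0, "wy": 0, "wz": 0}
    - {"tx": 0, "ty": 0, "tz": 0, "wx": 0, "wy": 0, "wz": 0}

```text
clock: 10.05
tcp_pos: [0.6216, -0.1154, 0.0937]
orientation: [-0.16, 0.987, 0.001, 0.0]
force: [0.1, 0.7, -1.5]
finger_gap: 0.573
gripper_force: 62.2
```

```bash
python3 go.py .6214 -.1174 .03 108.4;  python3 - <<'E'
from h import *
a=cv2.resize(cams.snapshot("scene")[80:272,140:396,::-1],(768,576),interpolation=cv2.INTER_CUBIC);cv2.imwrite("pics/a4.png",a)
E
```

```text
p [ 0.6216 -0.1154  0.0937] yang 108.4 tilt [0.0002 0.0011] t [ 0.02 -0.04  1.27] wz 0.01 q7 2.1 clk 10.05 gap 0.573 F [ 0.1  0.7 -1.5]
```

View pics/a4.png

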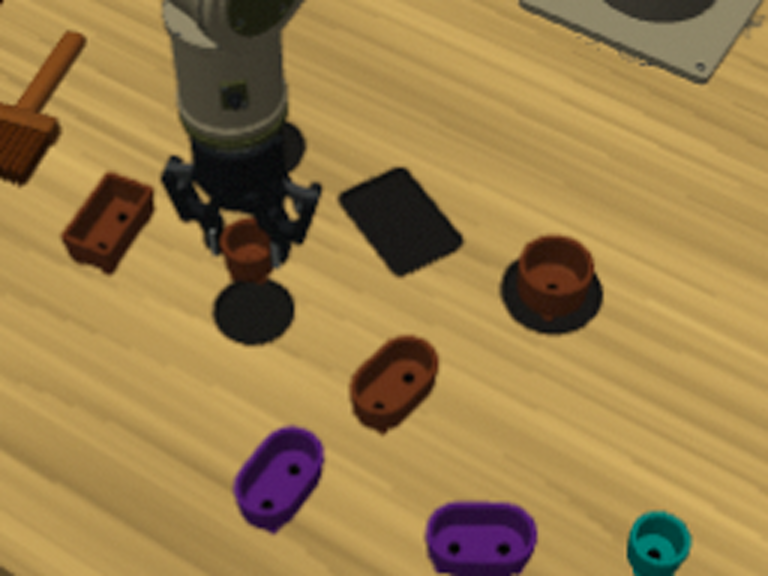

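The small pot hangs above the small round tray at (255,310) in the crop, and the big pot is seated upright.

step_arm:
  moves:
    - {"tx": 0.02, "ty": -0.04, "tz": 0.4, "wx": 0, "wy": 0, "wz": 0}
    - {"tx": 0, "ty": 0, "tz": 0.4, "wx": 0, "wy": 0, "wz": 0}
    - {"tx": 0, "ty": 0, "tz": 0.3, "wx": 0, "wy": 0, "wz": 0}
    - {"tx": 0, "ty": 0, "tz": 0.15, "wx": 0, "wy": 0, "wz": 0}
    - {"tx": 0, "ty": 0, "tz": 0.05, "wx": 0, "wy": 0, "wz": 0}
    - {"tx": 0, "ty": 0, "tz": 0.02, "wx": 0, "wy": 0, "wz": 0}
    - {"tx": 0, "ty": 0, "tz": 0, "wx": 0, "wy": 0, "wz": 0}

```text
clock: 10.8
tcp_pos: [0.6213, -0.1193, 0.0282]
orientation: [-0.16, 0.987, -0.0, 0.0]
force: [-0.2, 0.2, -1.5]
finger_gap: 0.566
gripper_force: 62.2
```

step_arm:
  moves:
    - {"tx": 0, "ty": 0, "tz": 0.02, "wx": 0, "wy": 0, "wz": 0}
    - {"tx": 0, "ty": 0, "tz": 0.02, "wx": 0, "wy": 0, "wz": 0}
    - {"tx": 0, "ty": 0, "tz": 0, "wx": 0, "wy": 0, "wz": 0}

```text
clock: 11.1
tcp_pos: [0.6209, -0.1194, 0.0256]
orientation: [-0.16, 0.987, 0.0, 0.0]
force: [-0.5, -0.3, -0.6]
finger_gap: 0.571
gripper_force: 62.2
```

step_arm:
  moves:
    - {"tx": 0, "ty": 0.04, "tz": 0, "wx": 0, "wy": 0, "wz": 0}
    - {"tx": 0, "ty": 0, "tz": 0.02, "wx": 0, "wy": 0, "wz": 0}
    - {"tx": 0, "ty": 0, "tz": 0, "wx": 0, "wy": 0, "wz": 0}

```text
clock: 11.4
tcp_pos: [0.6201, -0.1173, 0.0244]
orientation: [-0.16, 0.987, 0.0, -0.0]
force: [0.4, -0.5, -0.3]
finger_gap: 0.571
gripper_force: 62.2
```

step_arm:
  moves:
    - {"tx": 0, "ty": 0, "tz": 0.02, "wx": 0, "wy": 0, "wz": 0}
    - {"tx": 0, "ty": 0, "tz": 0, "wx": 0, "wy": 0, "wz": 0}

```text
clock: 11.6
tcp_pos: [0.6203, -0.1174, 0.0238]
orientation: [-0.16, 0.987, 0.0, 0.0]
force: [-3.0, 0.1, 2.8]
finger_gap: 0.566
gripper_force: 62.6
```

Contact. Releasing, retreating, then on to the rectangular pot.

step_arm:
  moves:
    - {"tx": 0, "ty": 0, "tz": 0.01, "wx": 0, "wy": 0, "wz": 0}
    - {"tx": 0, "ty": 0, "tz": 0, "wx": 0, "wy": 0, "wz": 0}

```text
clock: 11.8
tcp_pos: [0.6203, -0.1174, 0.0238]
orientation: [-0.16, 0.987, 0.0, 0.0]
force: [-3.9, 1.5, 9.0]
finger_gap: 0.566
gripper_force: 63.2
```

step_arm:
  moves:
    - {"tx": 0, "ty": 0, "tz": 0, "wx": 0, "wy": 0, "wz": 0}
    - {"tx": 0, "ty": 0, "tz": 0, "wx": 0, "wy": 0, "wz": 0}
    - {"tx": 0, "ty": 0, "tz": 0, "wx": 0, "wy": 0, "wz": 0}
    - {"tx": 0, "ty": 0, "tz": 0, "wx": 0, "wy": 0, "wz": 0}
    - {"tx": 0, "ty": 0, "tz": -0.3, "wx": 0, "wy": 0, "wz": 0}
    - {"tx": 0, "ty": 0, "tz": -0.5, "wx": 0, "wy": 0, "wz": 0}
    - {"tx": 0, "ty": 0, "tz": -0.6, "wx": 0, "wy": 0, "wz": 0}
    - {"tx": 0, "ty": 0, "tz": -0.6, "wx": 0, "wy": 0, "wz": 0}
  grip: -1

```text
clock: 12.6
tcp_pos: [0.6202, -0.1176, 0.1252]
orientation: [-0.159, 0.987, -0.0, 0.0]
force: [0.1, -0.5, 0.3]
finger_gap: 0.999
gripper_force: 0.0
```

```bash
python3 go.py .622 -.2896 .08 98.5
```

```text
p [ 0.6202 -0.1176  0.1252] yang 108.4 tilt [ 0.0005 -0.0001] t [ 1.05 -3.28  0.9 ] wz 1.64 q7 2.1 clk 12.6 gap 0.999 F [ 0.1 -0.5  0.3]
```

step_arm:
  moves:
    - {"tx": 0.21, "ty": -0.66, "tz": 0, "wx": 0, "wy": 0, "wz": 0}
    - {"tx": 0.21, "ty": -0.66, "tz": 0, "wx": 0, "wy": 0, "wz": 0}
    - {"tx": 0.21, "ty": -0.66, "tz": 0, "wx": 0, "wy": 0, "wz": 0}
    - {"tx": 0.21, "ty": -0.66, "tz": 0, "wx": 0, "wy": 0, "wz": 0}
    - {"tx": 0.21, "ty": -0.64, "tz": 0, "wx": 0, "wy": 0, "wz": 0}
    - {"tx": 0, "ty": 0, "tz": 0.3, "wx": 0, "wy": 0, "wz": 0.82}
    - {"tx": 0, "ty": 0, "tz": 0.3, "wx": 0, "wy": 0, "wz": 0.82}
    - {"tx": 0, "ty": 0, "tz": 0.3, "wx": 0, "wy": 0, "wz": 0}

```text
clock: 13.4
tcp_pos: [0.6223, -0.2899, 0.0784]
orientation: [-0.073, 0.997, -0.0, 0.0]
force: [0.4, -0.1, 0.8]
finger_gap: 1.002
gripper_force: 0.0
```

step_arm:
  moves:
    - {"tx": 0, "ty": 0, "tz": 0, "wx": 0, "wy": 0, "wz": 0}
    - {"tx": 0, "ty": 0, "tz": 0, "wx": 0, "wy": 0, "wz": 0}

```text
clock: 13.6
tcp_pos: [0.6222, -0.2894, 0.0784]
orientation: [-0.076, 0.997, 0.0, -0.0]
force: [-0.1, -0.7, 1.0]
finger_gap: 1.004
gripper_force: 0.0
```

```bash
python3 go.py .622 -.2896 .017 98.5
```

```text
p [ 0.6222 -0.2894  0.0784] yang 98.7 tilt [-0.      0.0001] t [ 0.   -0.    1.23] wz 0.03 q7 2.23 clk 13.6 gap 1.004 F [-0.1 -0.7  1. ]
```

step_arm:
  moves:
    - {"tx": 0, "ty": 0, "tz": 0.4, "wx": 0, "wy": 0, "wz": 0}
    - {"tx": 0, "ty": 0, "tz": 0.4, "wx": 0, "wy": 0, "wz": 0}
    - {"tx": 0, "ty": 0, "tz": 0.3, "wx": 0, "wy": 0, "wz": 0}
    - {"tx": 0, "ty": 0, "tz": 0.1, "wx": 0, "wy": 0, "wz": 0}
    - {"tx": 0, "ty": 0, "tz": 0, "wx": 0, "wy": 0, "wz": 0}
    - {"tx": 0, "ty": 0, "tz": 0, "wx": 0, "wy": 0, "wz": 0}

```text
clock: 14.2
tcp_pos: [0.6226, -0.29, 0.0191]
orientation: [-0.074, 0.997, -0.0, 0.001]
force: [-0.1, 0.4, 0.9]
finger_gap: 1.001
gripper_force: 0.0
```

step_arm:
  moves:
    - {"tx": 0, "ty": 0, "tz": 0, "wx": 0, "wy": 0, "wz": 0}
    - {"tx": 0, "ty": 0, "tz": 0, "wx": 0, "wy": 0, "wz": 0}
    - {"tx": 0, "ty": 0, "tz": 0, "wx": 0, "wy": 0, "wz": 0}
    - {"tx": 0, "ty": 0, "tz": 0, "wx": 0, "wy": 0, "wz": 0}
    - {"tx": 0, "ty": 0, "tz": 0, "wx": 0, "wy": 0, "wz": 0}
    - {"tx": 0, "ty": 0, "tz": 0, "wx": 0, "wy": 0, "wz": 0}
    - {"tx": 0, "ty": 0, "tz": 0, "wx": 0, "wy": 0, "wz": 0}
    - {"tx": 0, "ty": 0, "tz": 0, "wx": 0, "wy": 0, "wz": 0}
  grip: 1

```text
clock: 15.0
tcp_pos: [0.6227, -0.2898, 0.0191]
orientation: [-0.074, 0.997, -0.0, 0.001]
force: [-0.8, 1.5, 6.3]
finger_gap: 0.618
gripper_force: 64.4
```

```bash
python3 go.py .4535 -.059 .1 154
```

```text
p [ 0.6227 -0.2898  0.0191] yang 98.5 tilt [ 0.0015 -0.0002] t [ 2.66  5.07 -1.62] wz -9.24 q7 2.24 clk 15.0 gap 0.618 F [-0.8  1.5  6.3]
```

step_arm:
  moves:
    - {"tx": 0, "ty": 0, "tz": -0.3, "wx": 0, "wy": 0, "wz": 0}
    - {"tx": 0, "ty": 0, "tz": -0.6, "wx": 0, "wy": 0, "wz": 0}
    - {"tx": 0, "ty": 0.2, "tz": -0.6, "wx": 0, "wy": 0, "wz": 0}
    - {"tx": 0.3, "ty": 0.6, "tz": 0, "wx": 0, "wy": 0, "wz": 0}
    - {"tx": 0.4, "ty": 0.8, "tz": 0, "wx": 0, "wy": 0, "wz": 0}
    - {"tx": 0.4, "ty": 0.8, "tz": 0, "wx": 0, "wy": 0, "wz": 0}
    - {"tx": 0.5, "ty": 0.8, "tz": 0, "wx": 0, "wy": 0, "wz": 0}
    - {"tx": 0.5, "ty": 0.8, "tz": 0, "wx": 0, "wy": 0, "wz": 0}

```text
clock: 15.8
tcp_pos: [0.4873, -0.1062, 0.0936]
orientation: [-0.074, 0.997, 0.0, 0.0]
force: [-0.1, 0.5, -1.7]
finger_gap: 0.617
gripper_force: 63.5
```

step_arm:
  moves:
    - {"tx": 0.4, "ty": 0.7, "tz": 0, "wx": 0, "wy": 0, "wz": 0}
    - {"tx": 0.2, "ty": 0.4, "tz": 0, "wx": 0, "wy": 0, "wz": 0.5}
    - {"tx": 0, "ty": 0, "tz": 0, "wx": 0, "wy": 0, "wz": 1}
    - {"tx": 0, "ty": 0, "tz": 0, "wx": 0, "wy": 0, "wz": 1}
    - {"tx": 0, "ty": 0, "tz": 0, "wx": 0, "wy": 0, "wz": 1}
    - {"tx": 0, "ty": 0, "tz": 0, "wx": 0, "wy": 0, "wz": 1}
    - {"tx": 0, "ty": 0, "tz": 0, "wx": 0, "wy": 0, "wz": 1}
    - {"tx": 0, "ty": 0, "tz": 0, "wx": 0, "wy": 0, "wz": 1}

```text
clock: 16.6
tcp_pos: [0.4508, -0.0577, 0.0938]
orientation: [0.265, 0.964, 0.0, 0.0]
force: [0.2, 0.9, -1.7]
finger_gap: 0.615
gripper_force: 63.5
```

step_arm:
  moves:
    - {"tx": 0, "ty": 0, "tz": 0, "wx": 0, "wy": 0, "wz": 1}
    - {"tx": 0, "ty": 0, "tz": 0, "wx": 0, "wy": 0, "wz": 1}
    - {"tx": 0, "ty": 0, "tz": 0, "wx": 0, "wy": 0, "wz": 1}
    - {"tx": 0, "ty": 0, "tz": 0, "wx": 0, "wy": 0, "wz": 1}
    - {"tx": 0, "ty": 0, "tz": 0, "wx": 0, "wy": 0, "wz": 1}
    - {"tx": 0, "ty": 0, "tz": 0, "wx": 0, "wy": 0, "wz": 1}
    - {"tx": 0, "ty": 0, "tz": 0, "wx": 0, "wy": 0, "wz": 1}
    - {"tx": 0, "ty": 0, "tz": 0, "wx": 0, "wy": 0, "wz": 1}

```text
clock: 17.4
tcp_pos: [0.4508, -0.0577, 0.0937]
orientation: [0.634, 0.773, 0.0, 0.0]
force: [-0.1, -1.0, -1.9]
finger_gap: 0.618
gripper_force: 63.5
```

step_arm:
  moves:
    - {"tx": 0, "ty": 0, "tz": 0, "wx": 0, "wy": 0, "wz": 1}
    - {"tx": 0, "ty": 0, "tz": 0, "wx": 0, "wy": 0, "wz": 1}
    - {"tx": 0, "ty": 0, "tz": 0, "wx": 0, "wy": 0, "wz": 1}
    - {"tx": 0, "ty": 0, "tz": 0, "wx": 0, "wy": 0, "wz": 1}
    - {"tx": 0, "ty": 0, "tz": 0, "wx": 0, "wy": 0, "wz": 1}
    - {"tx": 0, "ty": 0, "tz": 0, "wx": 0, "wy": 0, "wz": 1}
    - {"tx": 0, "ty": 0, "tz": 0, "wx": 0, "wy": 0, "wz": 0}
    - {"tx": 0, "ty": 0, "tz": 0, "wx": 0, "wy": 0, "wz": 0}

```text
clock: 18.2
tcp_pos: [0.4508, -0.0576, 0.0934]
orientation: [0.84, 0.542, 0.0, 0.0]
force: [-0.2, -1.1, -2.5]
finger_gap: 0.615
gripper_force: 63.5
```

```bash
python3 go.py .4535 -.059 .03 154;  python3 - <<'E'
from h import *
a=cv2.resize(cams.snapshot("scene")[60:204,180:372,::-1],(768,576),interpolation=cv2.INTER_CUBIC);cv2.imwrite("pics/a5.png",a)
E
```

```text
p [ 0.4508 -0.0576  0.0934] yang -24.3 tilt [0.0005 0.0003] t [-0.    0.06  1.27] wz 0.28 q7 -0.36 clk 18.2 gap 0.615 F [-0.2 -1.1 -2.5]
```

View pics/a5.png

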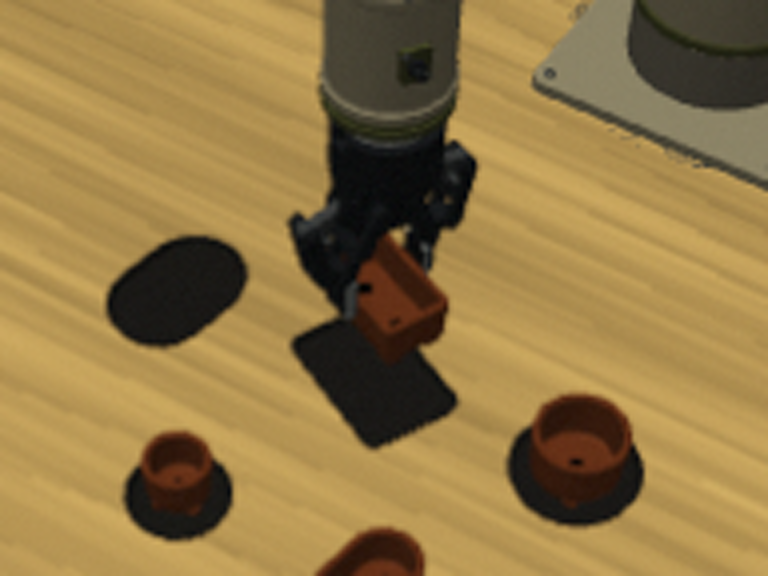

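The rectangular pot is aligned above its tray, around (375,380) in the crop. Lowering it.

step_arm:
  moves:
    - {"tx": 0, "ty": 0.06, "tz": 0.4, "wx": 0, "wy": 0, "wz": 0.28}
    - {"tx": 0, "ty": 0, "tz": 0.4, "wx": 0, "wy": 0, "wz": 0}
    - {"tx": 0, "ty": 0, "tz": 0.3, "wx": 0, "wy": 0, "wz": 0}
    - {"tx": 0, "ty": 0, "tz": 0.15, "wx": 0, "wy": 0, "wz": 0}
    - {"tx": 0, "ty": 0, "tz": 0.05, "wx": 0, "wy": 0, "wz": 0}
    - {"tx": 0, "ty": 0, "tz": 0.02, "wx": 0, "wy": 0, "wz": 0}
    - {"tx": 0, "ty": 0, "tz": 0, "wx": 0, "wy": 0, "wz": 0}

```text
clock: 18.95
tcp_pos: [0.4539, -0.0587, 0.0275]
orientation: [0.849, 0.529, 0.0, 0.0]
force: [-0.8, 0.8, -2.0]
finger_gap: 0.619
gripper_force: 63.6
```

```bash
python3 go.py .4535 -.059 .0231 154
```

```text
p [ 0.4539 -0.0587  0.0275] yang -26.1 tilt [0.0009 0.0002] t [-0.01 -0.    0.09] wz -0.02 q7 -0.34 clk 18.95 gap 0.619 F [-0.8  0.8 -2. ]
```

step_arm:
  moves:
    - {"tx": 0, "ty": 0, "tz": 0.03, "wx": 0, "wy": 0, "wz": 0}
    - {"tx": 0, "ty": 0, "tz": 0.03, "wx": 0, "wy": 0, "wz": 0}
    - {"tx": 0, "ty": 0, "tz": 0.02, "wx": 0, "wy": 0, "wz": 0}
    - {"tx": 0, "ty": 0, "tz": 0, "wx": 0, "wy": 0, "wz": 0}

```text
clock: 19.35
tcp_pos: [0.4535, -0.0587, 0.023]
orientation: [0.849, 0.529, 0.0, -0.0]
force: [-0.8, 0.9, -2.5]
finger_gap: 0.617
gripper_force: 63.6
```

step_arm:
  moves:
    - {"tx": 0, "ty": 0, "tz": 0.01, "wx": 0, "wy": 0, "wz": 0}
    - {"tx": 0, "ty": 0, "tz": 0, "wx": 0, "wy": 0, "wz": 0}

```text
clock: 19.55
tcp_pos: [0.4535, -0.0587, 0.0229]
orientation: [0.849, 0.529, 0.0, -0.0]
force: [-3.8, 0.5, 6.4]
finger_gap: 0.618
gripper_force: 64.6
```

step_arm:
  moves:
    - {"tx": 0, "ty": 0, "tz": 0, "wx": 0, "wy": 0, "wz": 0}
    - {"tx": 0, "ty": 0, "tz": 0, "wx": 0, "wy": 0, "wz": 0}
    - {"tx": 0, "ty": 0, "tz": 0, "wx": 0, "wy": 0, "wz": 0}
    - {"tx": 0, "ty": 0, "tz": 0, "wx": 0, "wy": 0, "wz": 0}
    - {"tx": 0, "ty": 0, "tz": -0.3, "wx": 0, "wy": 0, "wz": 0}
    - {"tx": 0, "ty": 0, "tz": -0.5, "wx": 0, "wy": 0, "wz": 0}
    - {"tx": 0, "ty": 0, "tz": -0.6, "wx": 0, "wy": 0, "wz": 0}
    - {"tx": 0, "ty": 0, "tz": -0.6, "wx": 0, "wy": 0, "wz": 0}
  grip: -1

```text
clock: 20.35
tcp_pos: [0.4532, -0.0588, 0.1235]
orientation: [0.849, 0.529, -0.0, -0.0]
force: [-0.1, 0.6, -1.0]
finger_gap: 1.002
gripper_force: 0.0
```

```bash
python3 go.py .629 .042 .1 81
```

```text
p [ 0.4532 -0.0588  0.1235] yang -26.2 tilt [-0.0005 -0.0001] t [3.36 2.27 0.47] wz 12.14 q7 -0.41 clk 20.35 gap 1.002 F [-0.1  0.6 -1. ]
```

step_arm:
  moves:
    - {"tx": 0.67, "ty": 0.46, "tz": 0, "wx": 0, "wy": 0, "wz": 0}
    - {"tx": 0.67, "ty": 0.46, "tz": 0, "wx": 0, "wy": 0, "wz": 0}
    - {"tx": 0.67, "ty": 0.46, "tz": 0, "wx": 0, "wy": 0, "wz": 0}
    - {"tx": 0.67, "ty": 0.46, "tz": 0, "wx": 0, "wy": 0, "wz": 0}
    - {"tx": 0.67, "ty": 0.44, "tz": 0, "wx": 0, "wy": 0, "wz": 0}
    - {"tx": 0, "ty": 0, "tz": 0, "wx": 0, "wy": 0, "wz": 1}
    - {"tx": 0, "ty": 0, "tz": 0, "wx": 0, "wy": 0, "wz": 1}
    - {"tx": 0, "ty": 0, "tz": 0, "wx": 0, "wy": 0, "wz": 1}

```text
clock: 21.15
tcp_pos: [0.6296, 0.0414, 0.1219]
orientation: [0.922, 0.388, -0.0, 0.0]
force: [-0.2, 0.1, -0.1]
finger_gap: 0.999
gripper_force: 0.0
```

step_arm:
  moves:
    - {"tx": 0, "ty": 0, "tz": 0, "wx": 0, "wy": 0, "wz": 1}
    - {"tx": 0, "ty": 0, "tz": 0, "wx": 0, "wy": 0, "wz": 1}
    - {"tx": 0, "ty": 0, "tz": 0, "wx": 0, "wy": 0, "wz": 1}
    - {"tx": 0, "ty": 0, "tz": 0, "wx": 0, "wy": 0, "wz": 1}
    - {"tx": 0, "ty": 0, "tz": 0, "wx": 0, "wy": 0, "wz": 1}
    - {"tx": 0, "ty": 0, "tz": 0, "wx": 0, "wy": 0, "wz": 1}
    - {"tx": 0, "ty": 0, "tz": 0, "wx": 0, "wy": 0, "wz": 1}
    - {"tx": 0, "ty": 0, "tz": 0, "wx": 0, "wy": 0, "wz": 1}

```text
clock: 21.95
tcp_pos: [0.6295, 0.0414, 0.1223]
orientation: [1.0, -0.021, -0.0, 0.0]
force: [0.1, -0.7, -0.9]
finger_gap: 0.998
gripper_force: 0.0
```

step_arm:
  moves:
    - {"tx": 0, "ty": 0, "tz": 0.4, "wx": 0, "wy": 0, "wz": 1}
    - {"tx": 0, "ty": 0, "tz": 0.4, "wx": 0, "wy": 0, "wz": 0.14}
    - {"tx": 0, "ty": 0, "tz": 0, "wx": 0, "wy": 0, "wz": 0}
    - {"tx": 0, "ty": 0, "tz": 0, "wx": 0, "wy": 0, "wz": 0}

```text
clock: 22.35
tcp_pos: [0.6296, 0.0413, 0.0827]
orientation: [0.997, -0.078, -0.0, 0.0]
force: [-0.6, -0.5, -0.1]
finger_gap: 1.001
gripper_force: 0.0
```

```bash
python3 go.py .629 .042 .017 81
```

```text
p [0.6296 0.0413 0.0827] yang -99.0 tilt [-0.0005 -0.0002] t [-0.01 -0.01  1.31] wz 0.01 q7 -1.65 clk 22.35 gap 1.001 F [-0.6 -0.5 -0.1]
```

step_arm:
  moves:
    - {"tx": 0, "ty": 0, "tz": 0.4, "wx": 0, "wy": 0, "wz": 0}
    - {"tx": 0, "ty": 0, "tz": 0.4, "wx": 0, "wy": 0, "wz": 0}
    - {"tx": 0, "ty": 0, "tz": 0.4, "wx": 0, "wy": 0, "wz": 0}
    - {"tx": 0, "ty": 0, "tz": 0.1, "wx": 0, "wy": 0, "wz": 0}
    - {"tx": 0, "ty": 0, "tz": 0, "wx": 0, "wy": 0, "wz": 0}
    - {"tx": 0, "ty": 0, "tz": 0, "wx": 0, "wy": 0, "wz": 0}

```text
clock: 22.95
tcp_pos: [0.6306, 0.0413, 0.019]
orientation: [0.997, -0.078, 0.001, -0.0]
force: [-0.6, 0.3, 0.0]
finger_gap: 1.0
gripper_force: 0.0
```

step_arm:
  moves:
    - {"tx": 0, "ty": 0, "tz": 0, "wx": 0, "wy": 0, "wz": 0}
    - {"tx": 0, "ty": 0, "tz": 0, "wx": 0, "wy": 0, "wz": 0}
    - {"tx": 0, "ty": 0, "tz": 0, "wx": 0, "wy": 0, "wz": 0}
    - {"tx": 0, "ty": 0, "tz": 0, "wx": 0, "wy": 0, "wz": 0}
    - {"tx": 0, "ty": 0, "tz": 0, "wx": 0, "wy": 0, "wz": 0}
    - {"tx": 0, "ty": 0, "tz": 0, "wx": 0, "wy": 0, "wz": 0}
    - {"tx": 0, "ty": 0, "tz": 0, "wx": 0, "wy": 0, "wz": 0}
    - {"tx": 0, "ty": 0, "tz": 0, "wx": 0, "wy": 0, "wz": 0}
  grip: 1

```text
clock: 23.75
tcp_pos: [0.6303, 0.0415, 0.0188]
orientation: [0.997, -0.078, 0.001, -0.0]
force: [-1.5, 1.6, 5.2]
finger_gap: 0.634
gripper_force: 63.4
```

```bash
python3 go.py .465 -.229 .11 80.6
```

```text
p [0.6303 0.0415 0.0188] yang -99.0 tilt [0.0016 0.0006] t [-2.42  5.86 -1.83] wz 0.07 q7 -1.62 clk 23.75 gap 0.634 F [-1.5  1.6  5.2]
```

step_arm:
  moves:
    - {"tx": 0, "ty": 0, "tz": -0.4, "wx": 0, "wy": 0, "wz": 0}
    - {"tx": 0, "ty": 0, "tz": -0.7, "wx": 0, "wy": 0, "wz": 0}
    - {"tx": 0, "ty": 0, "tz": -0.7, "wx": 0, "wy": 0, "wz": 0}
    - {"tx": -0.2, "ty": 0.4, "tz": 0, "wx": 0, "wy": 0, "wz": 0}
    - {"tx": -0.3, "ty": 0.7, "tz": 0, "wx": 0, "wy": 0, "wz": 0}
    - {"tx": -0.3, "ty": 0.8, "tz": 0, "wx": 0, "wy": 0, "wz": 0}
    - {"tx": -0.4, "ty": 0.9, "tz": 0, "wx": 0, "wy": 0, "wz": 0}
    - {"tx": -0.4, "ty": 0.9, "tz": 0, "wx": 0, "wy": 0, "wz": 0}

```text
clock: 24.55
tcp_pos: [0.5205, -0.1301, 0.1077]
orientation: [0.997, -0.078, 0.0, -0.0]
force: [1.4, -0.9, -1.4]
finger_gap: 0.642
gripper_force: 64.4
```

step_arm:
  moves:
    - {"tx": -0.3, "ty": 0.8, "tz": 0, "wx": 0, "wy": 0, "wz": 0}
    - {"tx": -0.3, "ty": 0.7, "tz": 0, "wx": 0, "wy": 0, "wz": 0}
    - {"tx": -0.2, "ty": 0.5, "tz": 0, "wx": 0, "wy": 0, "wz": 0}
    - {"tx": 0, "ty": 0.2, "tz": 0, "wx": 0, "wy": 0, "wz": 0}
    - {"tx": 0, "ty": 0, "tz": 0, "wx": 0, "wy": 0, "wz": 0}
    - {"tx": 0, "ty": 0, "tz": 0, "wx": 0, "wy": 0, "wz": 0}

```text
clock: 25.15
tcp_pos: [0.4657, -0.2302, 0.1075]
orientation: [0.997, -0.078, 0.0, -0.0]
force: [0.8, 0.4, -1.8]
finger_gap: 0.645
gripper_force: 64.3
```

```bash
python3 go.py .466 -.229 .0275 80.6;  python3 - <<'E'
from h import *
a=cv2.resize(cams.snapshot("scene")[60:228,150:374,::-1],(768,576),interpolation=cv2.INTER_CUBIC);cv2.imwrite("pics/a6.png",a)
E
```

```text
p [ 0.4657 -0.2302  0.1075] yang -98.9 tilt [0.0002 0.0005] t [ 0.   -0.02  1.6 ] wz 0.08 q7 -1.19 clk 25.15 gap 0.645 F [ 0.8  0.4 -1.8]
```

View pics/a6.png

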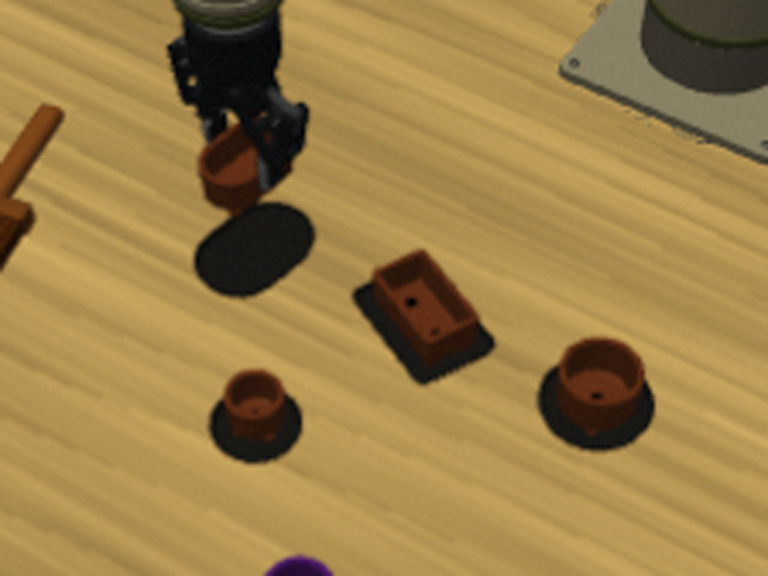

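The oval pot is in hand above the oval tray at (255,250) in the crop, and the other three look seated. Lowering it.

step_arm:
  moves:
    - {"tx": 0, "ty": -0.02, "tz": 0.4, "wx": 0, "wy": 0, "wz": 0.08}
    - {"tx": 0, "ty": 0, "tz": 0.5, "wx": 0, "wy": 0, "wz": 0}
    - {"tx": 0, "ty": 0, "tz": 0.4, "wx": 0, "wy": 0, "wz": 0}
    - {"tx": 0, "ty": 0, "tz": 0.2, "wx": 0, "wy": 0, "wz": 0}
    - {"tx": 0, "ty": 0, "tz": 0.08, "wx": 0, "wy": 0, "wz": 0}
    - {"tx": 0, "ty": 0, "tz": 0, "wx": 0, "wy": 0, "wz": 0}
    - {"tx": 0, "ty": 0, "tz": 0, "wx": 0, "wy": 0, "wz": 0}

```text
clock: 25.9
tcp_pos: [0.4658, -0.2303, 0.0293]
orientation: [0.997, -0.082, 0.001, 0.0]
force: [-0.5, 0.5, -2.1]
finger_gap: 0.639
gripper_force: 64.3
```

```bash
python3 go.py .466 -.229 .0228 80.6
```

```text
p [ 0.4658 -0.2303  0.0293] yang -99.5 tilt [ 0.0012 -0.0002] t [-0.   -0.03  0.13] wz -0.01 q7 -1.11 clk 25.9 gap 0.639 F [-0.5  0.5 -2.1]
```

step_arm:
  moves:
    - {"tx": 0, "ty": -0.03, "tz": 0.03, "wx": 0, "wy": 0, "wz": 0}
    - {"tx": 0, "ty": 0, "tz": 0.03, "wx": 0, "wy": 0, "wz": 0}
    - {"tx": 0, "ty": 0, "tz": 0.03, "wx": 0, "wy": 0, "wz": 0}
    - {"tx": 0, "ty": 0, "tz": 0, "wx": 0, "wy": 0, "wz": 0}

```text
clock: 26.3
tcp_pos: [0.4653, -0.2287, 0.0239]
orientation: [0.997, -0.083, -0.0, -0.0]
force: [0.6, 0.8, -1.7]
finger_gap: 0.646
gripper_force: 64.3
```

step_arm:
  moves:
    - {"tx": 0, "ty": 0, "tz": 0.02, "wx": 0, "wy": 0, "wz": 0}
    - {"tx": 0, "ty": 0, "tz": 0, "wx": 0, "wy": 0, "wz": 0}

```text
clock: 26.5
tcp_pos: [0.4653, -0.2288, 0.0229]
orientation: [0.997, -0.083, -0.0, -0.0]
force: [0.1, -0.5, -1.9]
finger_gap: 0.643
gripper_force: 64.3
```

step_arm:
  moves:
    - {"tx": 0, "ty": 0, "tz": 0.02, "wx": 0, "wy": 0, "wz": 0}
    - {"tx": 0, "ty": 0, "tz": 0, "wx": 0, "wy": 0, "wz": 0}

```text
clock: 26.7
tcp_pos: [0.4654, -0.2288, 0.0227]
orientation: [0.997, -0.083, -0.0, -0.0]
force: [-4.2, 2.2, 11.5]
finger_gap: 0.644
gripper_force: 65.8
```

Contact. Release and retreat, then back away so both cameras can check.

step_arm:
  moves:
    - {"tx": 0, "ty": 0, "tz": 0, "wx": 0, "wy": 0, "wz": 0}
    - {"tx": 0, "ty": 0, "tz": 0, "wx": 0, "wy": 0, "wz": 0}
    - {"tx": 0, "ty": 0, "tz": 0, "wx": 0, "wy": 0, "wz": 0}
    - {"tx": 0, "ty": 0, "tz": 0, "wx": 0, "wy": 0, "wz": 0}
    - {"tx": 0, "ty": 0, "tz": -0.3, "wx": 0, "wy": 0, "wz": 0}
    - {"tx": 0, "ty": 0, "tz": -0.7, "wx": 0, "wy": 0, "wz": 0}
    - {"tx": 0, "ty": 0, "tz": -0.9, "wx": 0, "wy": 0, "wz": 0}
    - {"tx": 0, "ty": 0, "tz": -0.9, "wx": 0, "wy": 0, "wz": 0}
  grip: -1

```text
clock: 27.5
tcp_pos: [0.4647, -0.2292, 0.1644]
orientation: [0.997, -0.083, -0.0, 0.0]
force: [1.4, -0.1, 0.4]
finger_gap: 1.001
gripper_force: 0.0
```

step_arm:
  moves:
    - {"tx": -0.5, "ty": 0.6, "tz": -0.7, "wx": 0, "wy": 0, "wz": 0}
    - {"tx": -0.5, "ty": 0.6, "tz": -0.7, "wx": 0, "wy": 0, "wz": 0}
    - {"tx": -0.5, "ty": 0.8, "tz": 0, "wx": 0, "wy": 0, "wz": 0}
    - {"tx": -0.5, "ty": 0.8, "tz": 0, "wx": 0, "wy": 0, "wz": 0}
    - {"tx": -0.5, "ty": 0.8, "tz": 0, "wx": 0, "wy": 0, "wz": 0}
    - {"tx": -0.5, "ty": 0.8, "tz": 0, "wx": 0, "wy": 0, "wz": 0}
    - {"tx": 0, "ty": 0, "tz": 0, "wx": 0, "wy": 0, "wz": 0}
    - {"tx": 0, "ty": 0, "tz": 0, "wx": 0, "wy": 0, "wz": 0}

```text
clock: 28.3
tcp_pos: [0.2828, -0.4195, 0.2294]
orientation: [0.996, -0.084, 0.0, -0.0]
force: [-0.0, 0.7, -0.0]
finger_gap: 1.002
gripper_force: 0.0
```

```bash
python3 go.py .3 -.5 .2 80; python3 - <<'E'
from h import *
v=[]
for n,(a,b) in dict(top=(140,135),scene=(150,70)).items():
    im=cams.snapshot(n)[:,:,::-1];cv2.imwrite(f"pics/{n}9.png",im)
    v.append(cv2.resize(im[b:b+150,a:a+200] if n=='scene' else im[b:b+150,a:a+200],(400,300),interpolation=cv2.INTER_CUBIC))
cv2.imwrite("pics/f.png",cv2.resize(np.hstack(v),(800,300)))
E
```

```text
p [ 0.2828 -0.4195  0.2294] yang -99.7 tilt [ 0.0005 -0.    ] t [0.61 1.53 0.59] wz 0.06 q7 -0.78 clk 28.3 gap 1.002 F [-0.   0.7 -0. ]
```

View pics/f.png

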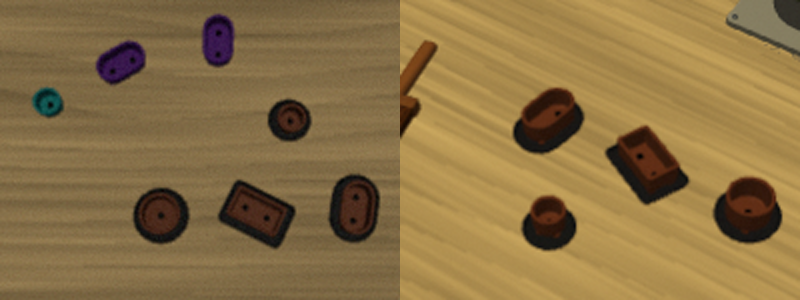

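All four pots stand in their own trays. A quick offset check comes before handing in.

```bash
python3 - <<'E'
from h import *
im0=cv2.imread("pics/top0.png");im=cv2.imread("pics/top9.png")
for k in('rect','oval','big','small'):
    u,v=S['top'][k+'_tray'];r=26
    t0,_,_,b0=locate('top',im0,k+'_tray');q=mask('top',im,(u,v));
    c=cv2.resize(im[v-r:v+r,u-r:u+r],None,fx=6,fy=6,interpolation=cv2.INTER_CUBIC).astype(int)
    d=np.clip((c[:,:,2]-c[:,:,0])*4,0,255).astype(np.uint8)
    m=np.zeros(d.shape,np.uint8);cv2.fillPoly(m,[((q-[u-r,v-r]+.5)*6).astype(np.int32)],1);m=cv2.erode(m,np.ones((13,13)))
    p=np.argwhere((d>70)&(m>0))[:,::-1].astype(np.int32);h=cv2.convexHull(p.reshape(-1,1,2))[:,0]/6+[u-r,v-r]-.5
    w=ray('top',h,.004+H[k+'_pot'] )*1000;rc=cv2.minAreaRect(w.astype(np.float32))
    wt=ray('top',q,.01)*1000;rt=cv2.minAreaRect(wt.astype(np.float32))
    print(k,'pot',np.round(rc,1) if 0 else rc,'tray',rt,'tray before',t0.round(4))
E
```

```text
rect pot ((456.21124267578125, -56.263973236083984), (95.31440734863281, 57.51811218261719), 63.986236572265625) tray ((454.3086242675781, -58.8961181640625), (121.15521240234375, 82.55064392089844), 63.94094467163086) tray before [ 0.4549 -0.0589]
oval pot ((464.2022399902344, -227.2499237060547), (59.28203201293945, 93.47373962402344), 82.1922607421875) tray ((465.8687744140625, -228.3551025390625), (85.16536712646484, 120.42552185058594), 80.72162628173828) tray before [ 0.4662 -0.2291]
big pot ((450.5624084472656, 108.1058349609375), (70.82173919677734, 70.7711181640625), 85.09431457519531) tray ((450.15179443359375, 107.9603271484375), (97.5312728881836, 96.81116485595703), 0.9883298873901367) tray before [0.451  0.1085]
small pot ((619.2073364257812, -117.45472717285156), (51.930763244628906, 52.226768493652344), 39.657432556152344) tray ((621.50341796875, -116.83541870117188), (77.05816650390625, 77.37545776367188), 49.77613067626953) tray before [ 0.6228 -0.1173]
```

```bash
python3 -c "
from rig import arm
print(arm.close_job())"
```

```text
the job is handed in; nothing more can be done
None
```

All four pots are upright in their matching trays; the top camera puts each within about 3 mm of centre, with the rectangular and oval pots within about 1.5° of parallel. The trays stayed put within the ~1 mm measurement noise, nothing touched the spray bottle, brush or look-alikes as far as I can tell, and the job was handed in at about 28 s with no verdict shown.

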